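# Isolate the bench supply and draw the blown fuse carrier

### The arm

A 6-joint arm with a two-finger parallel gripper is mounted at the origin on a cart in front of the work surface, level with it; the furniture and walls round the work are solid. World frame = base frame: x ahead of the robot, y to its left, z up, the work surface at z = 0. Lengths are in mm, angles in rad, forces in N, time in s.
With the tool pointing down it reaches from about 275 to 1000 mm from the base axis. Payload 8.4 kg.
Tool frame: the origin (TCP) lies at the very end of the fingers, on their centre line; the grasp point (between the pads) lies 19 mm behind it; z points along the fingers, x is the direction in which the jaws open and shut, and the axes are right-handed (so a half turn about z gives the same grasp; the last joint's range is limited). The gripper opens to 85 mm and grips with 20 to 120 N. Pads are 22 mm wide; open, the fingers measure 114 mm over their backs; the gripper's body (76 mm by 85 mm) begins 54 mm behind the grasp point. The pads swing forward as they close: fully open they stand 13 mm farther back than shut.
Start: joints at [1.312, 0.353, 1.633, -0, 1.155, -0.002], TCP at [158.74, 604.508, 231.281] pointing down, gripper open.
Joint ranges: [-2.63, 2.63], [-0.92, 2.1], [0.06, 2.66], [-1.3, 4.44], [0, 2.69], [-3.02, 3.02]. Speed limits (rad/s): [2.22, 2.22, 2.79, 3.14, 3.14, 3.14].

### API

Orientations are given as [roll, pitch, yaw] about the fixed x, y, z axes, in that order (R = Rz(yaw) Ry(pitch) Rx(roll)).
In Python, from rig import sense, grab_frame, calibration, sign_off gives the robot as it stands.
- The arm moves only by the tool servo_tool, never from a script. Its argument "series" is one flat list of numbers, 4 for each row, row after row: the shift along the world's x, y, z in m, then the turn about the world's z in degrees. In form: [x, y, z, yaw, x, y, z, yaw, ...]. A call has 1 to 8 rows; each row shifts and turns the commanded pose from where the row before left it; what a row does not reach is not made up. A row lasts 1/12 s, in which the tool goes at most 41.7 mm and 7.16 degrees, less where a joint would pass 70% of its speed; a pose out of reach is approached as far as the arm can. A call is refused whole if a number of a shift passes 0.0417 or a number of a turn 7.16, either way. A call with a gripper value outside its range is refused whole. "gripper" is the finger opening in m, from 0 to 0.0854, set as the call begins (left out, the last holds). The fingers move at their own pace and stop on an object; "newtons" is the grip in N (left out, the last holds). Time passes only in rows, so rows that do not move let the fingers close. It gives the time, the measured TCP pose, the force and the opening at its end, in the units of the state.
- sense(): the state, without advancing time (a new reading comes with each control period).
- grab_frame(name): name is "scene" or "top"; returns the picture (420x560x3 uint8, blue, green, red); there is no depth.
- calibration(name): a dict with "fx", "fy", "cx", "cy" (pixels), "distortion" ([k1, k2, p1, p2, k3] as OpenCV has them; the pictures are not rectified), "rvec" (rotation vector, rad) and "tvec" (3), from world to camera coordinates, as OpenCV has them. Camera axes: x right, y down, z forward; pixel columns grow to the right and rows downward; lengths in mm; the calibration is good to about 2 mm. A picture is of the moment at which its call begins. calibration takes no time and is no camera call.
- sign_off(): hands the job in, once; it reports no verdict.
The state is a dict: "clock": time; "qpos": joint angles; "qvel": joint speeds; "joint_efforts": joint torques, N m; "eef_pos": TCP position; "tcp_rot": TCP orientation; "contact_force": force on the tool from outside, world axes, zero at the start; "wrist_torque": the same for the moment, N m; "opening": opening from 0.0 (shut) to 1.0 (fully open).
Only numpy, scipy, OpenCV 4.12 (cv2) and the standard library are available. Lean on these libraries where they do the work, as an engineer would, in place of code of your own. Each camera call takes 0.05 s, during which the arm holds its last target. There are 200 camera calls.

### The job

A fuse in the grey bench supply box has blown: its ivory carrier has the raised red indicator button on top. First switch the box off by swinging the red isolator handle fully over from the right (bar mark) to the left (ring mark); then pinch that carrier's two black side catches together, front and back, and draw it straight up out of its socket. Finish while holding it in the air by the pinched catches, upright and still, its foot clearly above the tops of the other two carriers, which stay seated, the isolator left off and the spare fuse links, screwdriver and loupe left alone.

Things in the scene. Friction and masses are not known exactly. Their poses are not given: they have to be found in the camera images.
- supply_box: grey bench supply box, 190 x 210 mm (x, y), fixed; origin under its centre on the worktop, x to the back, y left, z up. Case top at 62 mm, black fuse base on it to 66 mm. Sockets at x = +35 mm, y = -60, 0, +60 mm hold three carriers. Isolator on a yellow plate at x = -54 mm, y = 0; terminals stick out 20 mm in front.
- isolator (a joint): red isolator handle: 0 rad = on, leaning 34 degrees to the right (-y of the box, bar mark); 1.2 rad = off, leaning 34 degrees to the left (+y, ring mark). Hinges about the box's x axis at x = -54, y = 0, z = 65 mm of the box, stays where it is left, takes about 3 N at its grip to swing.
- isolator_grip (a point): middle of the handle's grip, 33 mm from its hinge; the grip is 30 mm long along the box's x, 11 mm thick, and ends 40 mm from the hinge. A black bezel round the handle's foot rises to 71 mm above the worktop.
- blown_carrier_grip (a point): blown ivory fuse carrier, body 22 x 36 mm (x, y), 84 mm from foot to top, loose in its socket with 40 mm sunk in (1 mm play). Point on its centre line half-way up the thumb pads, 66 mm above its foot, 26 mm above the fuse base when seated; x axis runs back through its two catches (pinch along it), z up. Alone has a raised red button on top, 10 mm across, 7 mm high.
- blown_carrier_front (a joint): blown carrier's front (-x) catch: 0 = sprung out, hooked under a ledge of the socket; 0.18 rad = squeezed in to its stop; hook free from about 0.14. Takes 7 N. Black ribbed thumb pads, 22 mm wide, from 6 to 44 mm above the fuse base; over both pads 57 mm at mid height and 64 mm at the top when out, 34 mm when in, their faces then upright.
- blown_carrier_back (a joint): blown carrier's back (+x) catch: 0 = sprung out, hooked under a ledge of the socket; 0.18 rad = squeezed in to its stop; hook free from about 0.14. Takes 7 N. With both catches squeezed in, the carrier (about 0.18 kg, varies) comes freely straight up and can be carried by the pads.
- good_carrier_1_grip (a point): good ivory fuse carrier, body 22 x 36 mm (x, y), 84 mm from foot to top, loose in its socket with 40 mm sunk in (1 mm play). Point on its centre line half-way up the thumb pads, 66 mm above its foot, 26 mm above the fuse base when seated; x axis runs back through its two catches (pinch along it), z up. Flat white indicator on top.
- good_carrier_2_grip (a point): another good carrier, the same as good_carrier_1; stays seated
- spare_link_1_mid (a point): centre of a white spare fuse link with brass ends, 13 mm across and 51 mm long, lying in the grey tray left of the box; leave alone
- spare_link_2_mid (a point): centre of the other spare fuse link in the tray; leave alone
- screwdriver_mid (a point): middle of a blue screwdriver, 152 mm long and 22 mm high, lying in front of the box; leave alone
- loupe_mid (a point): middle of a black stand loupe, 38 mm across and 43 mm high, standing in the same tray; leave alone
Things that resemble listed ones, but are neither listed nor needed, are in the scene too. What is shaped like the part that bears blown_carrier_grip but blue, orange or purple is not meant.

How it is judged:
By the outcome, as a careful person would: the job done as asked, in the order asked, and still so for the second after the job is handed in, while the arm keeps its last pose, push and grip.
It also fails if it takes over 42 s, if anything falls off the work surface, if the arm or the gripper's body presses on something with over 40 N, if the wrist force passes 120 N, or if a joint passes its speed limit or range.

## Working session

There is one attempt and no reset: what is moved stays moved. The work goes in short steps, Python scripts to look and compute and a tool call to move; the robot and the scene stay as the last step left them, time stands still between calls to the robot, and variables do not carry over. Pictures are saved under pics/ and viewed, about 8 in all and at most 12, crops included, and the job is handed in when it is done.

Besides the shell and the picture viewer there is one more tool, called after ">>>" in YAML: its name, and indented under it one key for each argument. servo_tool: Moves the arm, as the interface text tells. Its arguments: {"type":"object","properties":{"series":{"type":"array"},"gripper":{"type":"number"},"newtons":{"type":"number"}},"required":["series"]}

```bash
mkdir -p pics; ls; python3 - <<'E'
from rig import *
import cv2
for n in ("scene","top"):
    cv2.imwrite(f"pics/{n}0.png",cv2.resize(grab_frame(n),(784,588),interpolation=cv2.INTER_CUBIC)); print(n,calibration(n))
print(sense())
E
```

```text
pics
scene {'fx': 449.90918159702886, 'fy': 449.90918159702886, 'cx': 281.9034641470254, 'cy': 207.3940666854214, 'distortion': array([-0.07282272,  0.        ,  0.        ,  0.        ,  0.        ]), 'rvec': array([ 0.80195268, -2.24066165,  1.41768987]), 'tvec': array([ 609.34150288,   70.59365888, 1057.65293375])}
top {'fx': 523.2529635994366, 'fy': 523.2529635994366, 'cx': 274.11923050080094, 'cy': 207.26091416096136, 'distortion': array([-0.198898,  0.      ,  0.      ,  0.      ,  0.      ]), 'rvec': array([ 2.20886986, -2.16315135,  0.07860071]), 'tvec': array([ 395.81931781,  472.83169422, 1188.60225048])}
{'clock': 0.1, 'qpos': array([ 1.31161120e+00,  3.53629050e-01,  1.63407491e+00,  4.16531188e-06,
        1.15518225e+00, -2.40065556e-03]), 'qvel': array([ 0.00128172, -0.00119426, -0.00172815, -0.00014953,  0.00047231,
        0.00141051]), 'joint_efforts': array([ 1.13988808e-03, -6.06355262e+01, -3.42818141e+01,  4.11803319e-05,
        4.02382298e-03, -2.51018236e-05]), 'eef_pos': array([158.62036947, 604.08840391, 230.59893655]), 'tcp_rot': array([-3.14158574e+00,  1.29354556e-03,  1.31401017e+00]), 'contact_force': array([-0.40527717,  0.12230086,  0.12065459]), 'wrist_torque': array([-0.0427456 , -0.00907755,  0.07123611]), 'opening': 0.9994785731860472}
```

View pics/scene0.png

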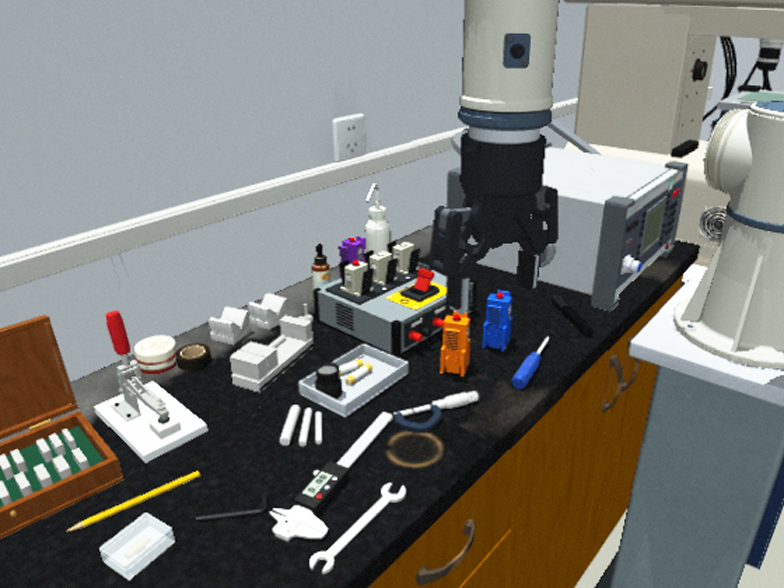

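View pics/top0.png

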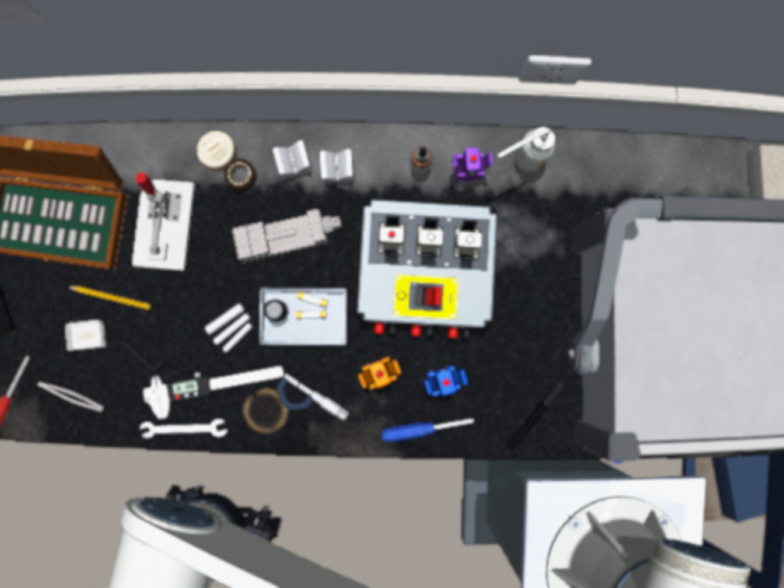

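The box is at about (428,262) in the enlarged top view. The blown carrier (red button) is the leftmost one at (392,235), and the handle is red at (431,297), leaning right. I'll enlarge both for measuring.

```bash
python3 - <<'E'
from rig import *
import cv2, numpy as np
t=grab_frame("top")[135:245,250:360]
s=grab_frame("scene")[165:255,222:332]
a=cv2.resize(t,None,fx=5,fy=5,interpolation=cv2.INTER_CUBIC)
cv2.imwrite("pics/t1.png",a)
cv2.imwrite("pics/s1.png",cv2.resize(s,None,fx=6,fy=6,interpolation=cv2.INTER_CUBIC))
E
cat > h.py <<'E'
from rig import *
import cv2, numpy as np
def ray(n,uv):
    c=calibration(n);K=np.array([[c['fx'],0,c['cx']],[0,c['fy'],c['cy']],[0,0,1]])
    R=cv2.Rodrigues(c['rvec'])[0]
    p=cv2.undistortPoints(np.array([[uv]],float),K,c['distortion'])[0,0]
    return -R.T@c['tvec'].ravel(), R.T@np.array([p[0],p[1],1])
def atz(n,uv,z):
    o,d=ray(n,uv); return o+d*(z-o[2])/d[2]
def proj(n,P):
    c=calibration(n);K=np.array([[c['fx'],0,c['cx']],[0,c['fy'],c['cy']],[0,0,1]])
    return cv2.projectPoints(np.array(P,float).reshape(-1,1,3),c['rvec'],c['tvec'],K,c['distortion'])[0][:,0]
E
```

```text
(no output)
```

View pics/t1.png

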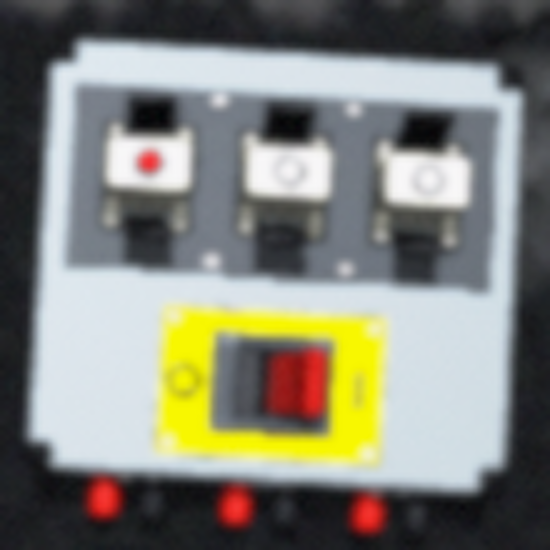

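View pics/s1.png

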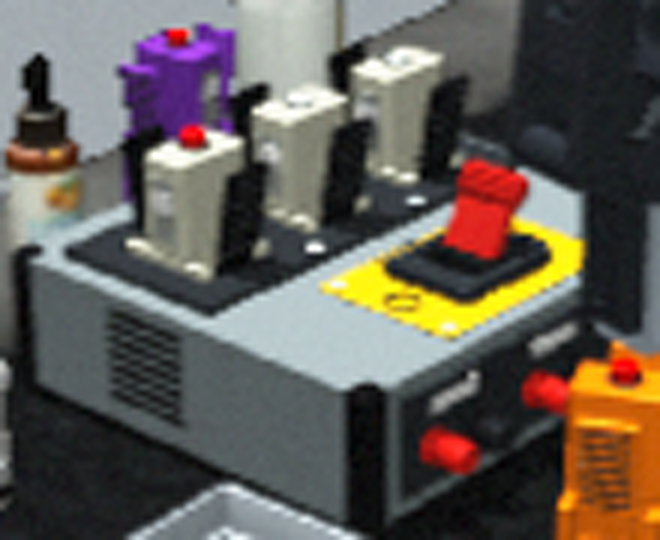

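The top crop shows the button at (149,162), the white indicators at (290,171) and (428,180), and the plate centre at about (271,385). In the scene crop the button is at (192,136). I'll fit the box pose from these.

```bash
cat >> h.py <<'E'
def box2w(q,P):
    x,y,a=q; P=np.atleast_2d(np.array(P,float)); c,s=np.cos(a),np.sin(a)
    return np.c_[x+c*P[:,0]-s*P[:,1],y+s*P[:,0]+c*P[:,1],P[:,2]]
E
python3 - <<'E'
from h import *
from scipy.optimize import least_squares
top={(149,162):(35,60,117),(290,171):(35,0,110),(428,180):(35,-60,110),(271,385):(-54,0,65)}
sc={(192,133):(35,60,114),(300,98):(35,0,110),(398,54):(35,-60,110)}
def tp(k): return (250+(k[0]+.5)/5-.5,135+(k[1]+.5)/5-.5)
def sp(k): return (222+(k[0]+.5)/6-.5,165+(k[1]+.5)/6-.5)
def f(q,a=1,b=1):
    return np.r_[a*(proj("top",box2w(q,list(top.values())))-[tp(k) for k in top]).ravel(), b*(proj("scene",box2w(q,list(sc.values())))-[sp(k) for k in sc]).ravel()]
for a,b in((1,1),(1,0),(0,1)):
    r=least_squares(f,[550,350,0],args=(a,b),x_scale=[100,100,.1]);q=r.x
    print(q,np.round(r.fun,1)); print(box2w(q,[(35,60,92),(35,0,92),(-54,0,65),(-54,-18.5,92)]).round(1).tolist())
E
```

```text
[ 5.07594214e+02  3.37710126e+02 -3.81484451e-02] [-0.  -0.7 -0.3 -0.4  0.  -0.5  0.1 -0.4  0.9  0.9  0.5  1.   0.4  1.6]
[[544.9, 396.3, 92.0], [542.6, 336.4, 92.0], [453.6, 339.8, 65.0], [452.9, 321.3, 92.0]]
[ 5.06527962e+02  3.37576302e+02 -3.69162619e-02] [ 0.  -0.2 -0.2  0.1  0.1 -0.   0.1  0.1  0.   0.   0.   0.   0.   0. ]
[[543.7, 396.2, 92.0], [541.5, 336.3, 92.0], [452.6, 339.6, 65.0], [451.9, 321.1, 92.0]]
[ 5.13514143e+02  3.33563717e+02 -4.82097405e-02] [ 0.  -0.   0.  -0.   0.  -0.   0.  -0.   0.2 -0.4 -0.1 -0.1 -0.1  0.6]
[[551.4, 391.8, 92.0], [548.5, 331.9, 92.0], [459.6, 336.2, 65.0], [458.7, 317.7, 92.0]]
```

>>> servo_tool:
  series: [0.0244, -0.0262, 0, -6.46, 0.0244, -0.0262, 0, -6.46, 0.0244, -0.0262, 0, -6.46, 0.0244, -0.0262, 0, -6.46, 0.0244, -0.0262, 0, -6.46, 0.0244, -0.0262, 0, -6.46, 0.0244, -0.0262, 0, -6.46, 0.0244, -0.0262, 0, -6.46]
  gripper: 0
  newtons: 20

```text
clock: 0.87
eef_pos: [354.8, 393.4, 231.3]
tcp_rot: [-3.142, -0.0, 0.407]
contact_force: [0.8, 0.6, -0.5]
opening: -0.002
```

>>> servo_tool:
  series: [0.0244, -0.0262, 0, -6.46, 0.0244, -0.0262, 0, -6.46, 0.0244, -0.0262, 0, -6.46, 0.0244, -0.0262, 0, -6.46, 0, 0, -0.03, 0, 0, 0, -0.03, 0, 0, 0, 0, 0, 0, 0, 0, 0]

```text
clock: 1.53
eef_pos: [450.5, 289.4, 170.3]
tcp_rot: [3.139, 0.003, -0.039]
contact_force: [1.4, 0.3, 0.7]
opening: 0.0
```

>>> servo_tool:
  series: [0, 0, -0.02, 0, 0, 0, -0.02, 0, 0, 0, -0.02, 0, 0, 0, -0.015, 0, 0, 0, -0.01, 0, 0, 0, -0.005, 0, 0, 0, 0, 0]

```text
clock: 2.12
eef_pos: [451.6, 290.5, 81.5]
tcp_rot: [3.142, 0.0, -0.038]
contact_force: [-0.2, 0.3, 0.7]
opening: -0.004
```

```bash
python3 - <<'E'
from h import *
t=grab_frame("top")[135:245,250:360]; s=grab_frame("scene")[165:255,252:362]
cv2.imwrite("pics/a2.png",np.hstack([cv2.resize(x[:90],None,fx=3.6,fy=3.6,interpolation=cv2.INTER_CUBIC) for x in (t[20:],s)]))
print(sense()['eef_pos'],sense()['contact_force'])
E
```

```text
[452.09215851 290.71201904  82.3366107 ] [0.16064647 0.56682782 0.19307617]
```

View pics/a2.png

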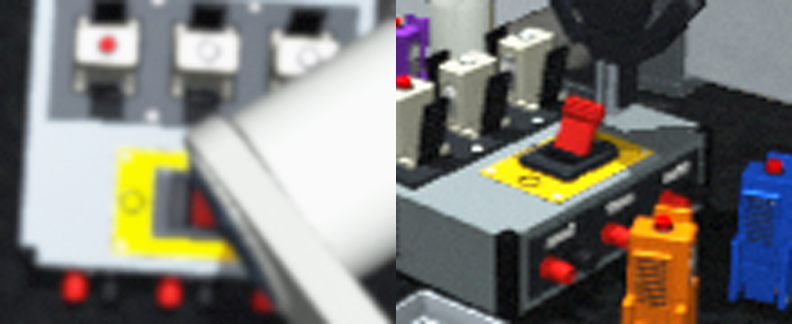

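The closed fingers stand just to the right of the handle in the scene half, at about (608,85). Now I'll push left.

>>> servo_tool:
  series: [0, 0.006, -0.003, 0, 0, 0.006, 0, 0, 0, 0.006, 0, 0, 0, 0.006, 0, 0, 0, 0.006, 0, 0, 0, 0.006, 0, 0, 0, 0, 0, 0]

```text
clock: 2.8
eef_pos: [451.7, 327.4, 78.5]
tcp_rot: [-3.141, -0.0, -0.038]
contact_force: [1.0, -0.3, 0.0]
opening: 0.003
```

>>> servo_tool:
  series: [0, 0.003, 0, 0, 0, 0.003, 0, 0, 0, 0.002, 0, 0, 0, 0, 0, 0]

```text
clock: 3.13
eef_pos: [451.5, 333.8, 78.0]
tcp_rot: [3.141, 0.0, -0.039]
contact_force: [1.3, -4.2, -0.8]
opening: 0.001
```

>>> servo_tool:
  series: [0, 0.002, 0, 0, 0, 0.002, 0, 0, 0, 0, 0, 0]

```text
clock: 3.38
eef_pos: [451.2, 336.4, 77.7]
tcp_rot: [3.138, 0.001, -0.038]
contact_force: [1.8, -10.4, 1.2]
opening: -0.003
```

>>> servo_tool:
  series: [0, 0.002, 0, 0, 0, 0.001, 0, 0, 0, 0, 0, 0]

```text
clock: 3.63
eef_pos: [451.1, 336.7, 77.6]
tcp_rot: [3.134, 0.002, -0.037]
contact_force: [5.9, -24.8, 6.8]
opening: 0.003
```

```bash
python3 - <<'E'
from h import *
t=grab_frame("top")[135:245,250:360]; s=grab_frame("scene")[165:255,252:362]
cv2.imwrite("pics/a3.png",np.hstack([cv2.resize(x[:90],None,fx=3.6,fy=3.6,interpolation=cv2.INTER_CUBIC) for x in (t[20:],s)]))
print(sense()['eef_pos'],sense()['contact_force'])
E
```

```text
[451.05488962 336.68510212  77.65082852] [  4.63895712 -24.10050284   7.21804638]
```

View pics/a3.png

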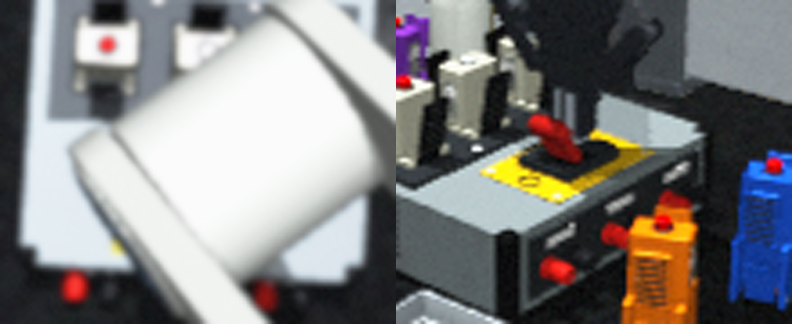

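The handle now leans left at its stop: in the scene half it is at (555,137), and the force jumped to 24 N with no further motion. I'll back off, lift, open, and go over the blown carrier.

>>> servo_tool:
  series: [0, -0.008, 0, 0, 0, -0.015, 0, 0, 0, 0, 0.02, 0, 0, 0, 0.035, 0, 0, 0, 0.035, 0, 0, 0, 0.03, 0, 0, 0, 0, 0]
  gripper: 0.0854

```text
clock: 4.32
eef_pos: [454.3, 319.9, 204.3]
tcp_rot: [-3.135, -0.007, -0.039]
contact_force: [1.4, 1.0, 0.9]
opening: 0.977
```

>>> servo_tool:
  series: [0.023, 0.019, 0, 0, 0.023, 0.019, 0, 0, 0.023, 0.019, 0, 0, 0.023, 0.019, 0, 0, 0, 0, -0.025, 0, 0, 0, -0.025, 0, 0, 0, 0, 0, 0, 0, 0, 0]

```text
clock: 4.98
eef_pos: [542.4, 393.1, 146.6]
tcp_rot: [3.14, 0.003, -0.039]
contact_force: [-0.9, 1.0, 0.1]
opening: 0.999
```

```bash
python3 - <<'E'
from h import *
t=grab_frame("top")[135:245,250:360]; s=grab_frame("scene")[115:255,212:352]
cv2.imwrite("pics/a4.png",np.hstack([cv2.resize(t,(396,396)),cv2.resize(s,(396,396),interpolation=cv2.INTER_CUBIC)]))
print(sense()['eef_pos'],sense()['contact_force'],proj('scene',[sense()['eef_pos']]))
E
```

```text
[543.90052211 394.24229333 149.39435708] [-0.11325503 -0.10674979 -0.66604171] [[254.94803269 173.25203375]]
```

View pics/a4.png

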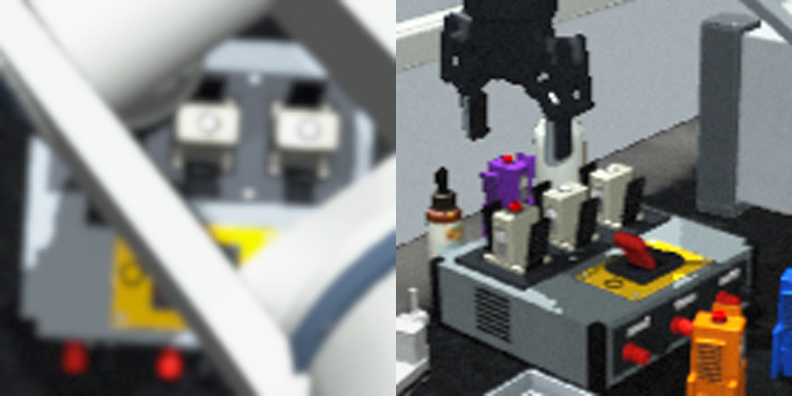

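The isolator stays off, and the open fingers straddle above the carrier (tips at (478,135) and (562,160), button at (514,207)). Descending.

>>> servo_tool:
  series: [0.002, 0.002, -0.015, 0, 0, 0, -0.015, 0, 0, 0, -0.015, 0, 0, 0, -0.012, 0, 0, 0, -0.01, 0, 0, 0, -0.006, 0, 0, 0, 0, 0]

```text
clock: 5.67
eef_pos: [545.0, 395.8, 74.1]
tcp_rot: [3.141, 0.001, -0.039]
contact_force: [-0.8, 0.3, 0.7]
opening: 0.998
```

>>> servo_tool:
  series: [0, 0, 0, 0, 0, 0, 0, 0, 0, 0, 0, 0]
  gripper: 0.054

```text
clock: 5.92
eef_pos: [546.0, 396.6, 76.4]
tcp_rot: [-3.141, -0.001, -0.039]
contact_force: [-1.6, -0.4, 5.5]
opening: 0.638
```

```bash
python3 - <<'E'
from h import *
t=grab_frame("scene")[160:240,222:312]
cv2.imwrite("pics/a5.png",cv2.resize(t,None,fx=7,fy=7,interpolation=cv2.INTER_CUBIC))
print(sense()['eef_pos'],sense()['contact_force'],sense()['opening'])
E
```

```text
[546.10494686 396.58729242  76.51601644] [-1.76239926 -0.96463409  3.90915731] 0.6333207228936589
```

View pics/a5.png

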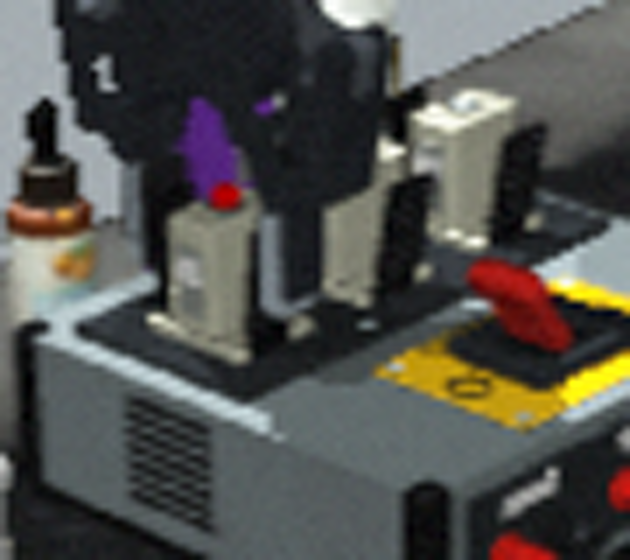

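Both fingers bracket the catches evenly, with the front finger at (285,260) and the button at (226,195). I'll squeeze in.

>>> servo_tool:
  series: [0, 0, 0, 0, 0, 0, 0, 0, 0, 0, 0, 0]
  gripper: 0.042
  newtons: 45

```text
clock: 6.22
eef_pos: [546.3, 396.7, 76.7]
tcp_rot: [-3.14, -0.002, -0.039]
contact_force: [-1.9, -0.9, 6.0]
opening: 0.49
```

>>> servo_tool:
  series: [0, 0, 0, 0, 0, 0, 0, 0, 0, 0, 0, 0, 0, 0, 0, 0]
  gripper: 0.028

```text
clock: 6.55
eef_pos: [545.0, 396.7, 77.1]
tcp_rot: [-3.141, 0.001, -0.039]
contact_force: [-7.1, -0.3, 13.9]
opening: 0.364
```

>>> servo_tool:
  series: [-0.001, 0, 0.002, 0, -0.0005, 0, 0.002, 0, 0, 0, 0.003, 0, 0, 0, 0, 0]

```text
clock: 6.88
eef_pos: [544.4, 396.2, 82.8]
tcp_rot: [-3.141, -0.001, -0.039]
contact_force: [-0.1, -0.1, -2.1]
opening: 0.359
```

>>> servo_tool:
  series: [0, 0, 0.004, 0, 0, 0, 0.005, 0, 0, 0, 0.006, 0, 0, 0, 0.006, 0, 0, 0, 0.006, 0, 0, 0, 0, 0]

```text
clock: 7.38
eef_pos: [544.8, 396.7, 111.1]
tcp_rot: [-3.14, -0.002, -0.039]
contact_force: [-0.1, 0.8, -2.0]
opening: 0.364
```

>>> servo_tool:
  series: [0, 0, 0.008, 0, 0, 0, 0.01, 0, 0, 0, 0.015, 0, 0, 0, 0.015, 0, 0, 0, 0.015, 0, 0, 0, 0.01, 0, 0, 0, 0.005, 0, 0, 0, 0, 0]

```text
clock: 8.05
eef_pos: [544.6, 396.5, 188.9]
tcp_rot: [-3.14, -0.002, -0.039]
contact_force: [-0.0, 1.0, -2.2]
opening: 0.366
```

>>> servo_tool:
  series: [0, 0, 0, 0, 0, 0, 0, 0, 0, 0, 0, 0, 0, 0, 0, 0]

```text
clock: 8.38
eef_pos: [543.7, 395.9, 186.4]
tcp_rot: [3.141, 0.001, -0.039]
contact_force: [0.2, 1.3, -1.6]
opening: 0.363
```

```bash
python3 - <<'E'
from h import *
t=grab_frame("scene")[130:250,212:372]
cv2.imwrite("pics/a6.png",cv2.resize(t,None,fx=5,fy=5,interpolation=cv2.INTER_CUBIC))
s=sense();print(s['eef_pos'],s['tcp_rot'],s['contact_force'],s['opening'])
E
```

```text
[543.77461353 395.8957701  186.5337637 ] [ 3.14086798e+00  8.93781911e-04 -3.89909018e-02] [ 0.33487583 -0.19082446 -1.25277766] 0.3614006106208705
```

View pics/a6.png

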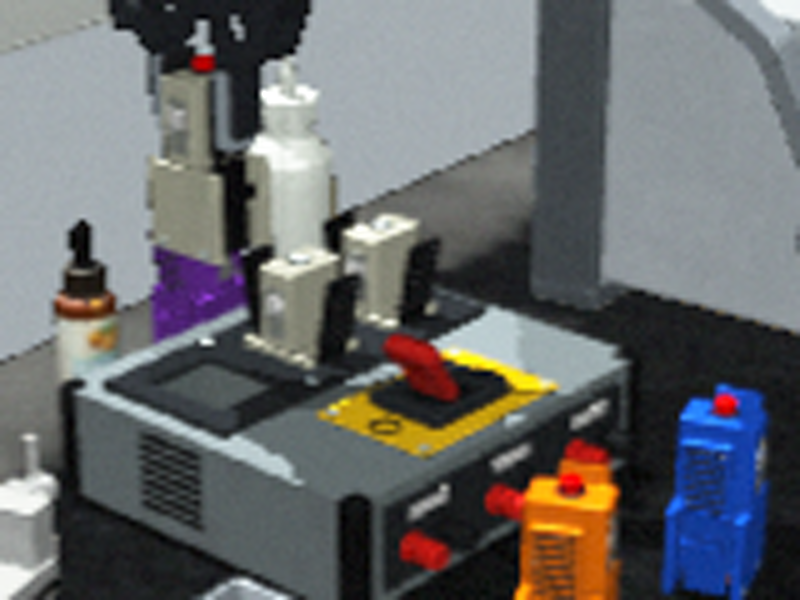

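The carrier is out, upright in the jaws (button at (203,63), foot at about (190,255)). Its socket is empty, the other two are seated and the handle is off. The foot is about 26 mm above the neighbours' tops, so I'll raise it a little more and settle.

>>> servo_tool:
  series: [0, 0, 0.007, 0, 0, 0, 0.01, 0, 0, 0, 0.008, 0, 0, 0, 0, 0, 0, 0, 0, 0, 0, 0, 0, 0, 0, 0, 0, 0, 0, 0, 0, 0]

```text
clock: 9.1
eef_pos: [543.8, 395.9, 211.8]
tcp_rot: [3.141, 0.001, -0.039]
contact_force: [0.1, 0.1, -1.7]
opening: 0.359
```

>>> servo_tool:
  series: [0, 0, 0, 0, 0, 0, 0, 0, 0, 0, 0, 0, 0, 0, 0, 0, 0, 0, 0, 0, 0, 0, 0, 0, 0, 0, 0, 0, 0, 0, 0, 0]

```text
clock: 9.77
eef_pos: [544.1, 396.1, 212.3]
tcp_rot: [-3.142, -0.0, -0.039]
contact_force: [-0.6, 0.1, -2.5]
opening: 0.361
```

```bash
python3 - <<'E'
from h import *
s=sense();print(s['eef_pos'],s['contact_force'],s['opening'],abs(s['qvel']).max())
cv2.imwrite("pics/a7.png",cv2.resize(grab_frame("scene"),(784,588),interpolation=cv2.INTER_CUBIC))
E
```

```text
[544.05116017 396.10787918 212.28037696] [-0.59480075  0.12998065 -2.51074529] 0.3613398251400565 0.0014374881463396663
```

View pics/a7.png

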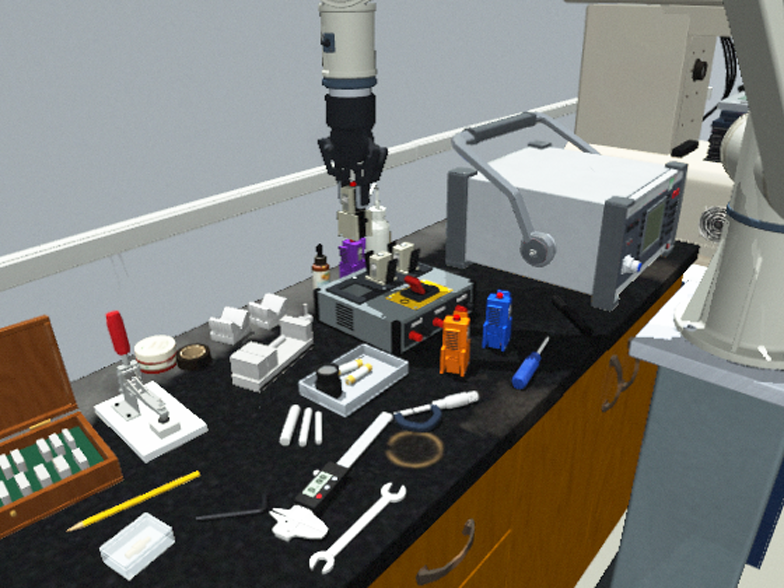

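The last view shows the carrier held upright at (348,212), the handle off at (415,285), and the tray, spare links, loupe and screwdriver where they were.

```bash
python3 -c "from rig import *; print(sign_off())"
```

```text
the job is handed in; nothing more can be done
None
```

The job is done and handed in at about 10 s on the robot's clock. I pushed the isolator over to its left stop with the closed fingers. Then I pinched the blown carrier's two catches front and back and drew it straight up.

- **Hold:** the arm is still and the carrier hangs upright. The gripper reads about 31 mm open, which is less than the 34 mm given for the squeezed pads. The grip held throughout, and the downward force of about 2 N matches the carrier's weight.
- **Height:** I worked out the foot to be about 50 mm above the tops of the other two carriers from how far the arm rose; I did not measure it in a picture.
- **Everything else:** in the last picture the other two carriers are seated and the isolator is off. The spare links, screwdriver and loupe are where they started.
- **Forces:** the highest reading was about 26 N, when the handle met its stop.
- **Disagreement:** the two cameras' box positions differed by 7–8 mm. I used a compromise and corrected it by 1.5 mm from the contact force, after which the sideways force dropped to about zero.

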